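# Latch the laminator's lever and hold its feed dial at the third click

## Robot

A 6-joint arm with a two-finger parallel gripper is mounted at the origin on the work surface; the furniture and walls round the work are solid. World frame = base frame: x ahead of the robot, y to its left, z up, the work surface at z = 0. Lengths are in mm, angles in rad, forces in N, time in s.
With the tool pointing down it reaches from about 400 to 925 mm from the base axis. Payload 12.5 kg.
Tool frame: the origin (TCP) lies on the centre line of the jaws, within the pads' length; the fingertips stand 17 mm ahead of it and the grasp point (between the pads) lies 2 mm behind it; z points along the fingers, y is the line along which they close (so a half turn about z gives the same grasp; the last joint's range is limited). The gripper opens to 95 mm and grips with 3 to 60 N. Pads are 20 mm wide; open, the fingers measure 119 mm over their backs; the gripper's body (75 mm by 180 mm) begins 59 mm behind the grasp point.
Start: joints at [-1.427, 0.491, 1.559, -0, 1.092, -0.106], TCP at [154.528, -605.612, 231.661] pointing down, gripper open.
Joint ranges: [-3.1, 3.1], [-0.84, 2.19], [0.05, 2.79], [-1.13, 4.28], [0.06, 2.93], [-2.69, 2.69]. Speed limits (rad/s): [2.22, 2.22, 2.79, 3.14, 3.14, 3.14].

## Interface

Orientations are given as [roll, pitch, yaw] about the fixed x, y, z axes, in that order (R = Rz(yaw) Ry(pitch) Rx(roll)).
In Python, from cell import env gives the robot as it stands.
- The arm moves only by the tool drive_tool, never from a script. Its argument "deltas" is text: rows parted by semicolons, each of 4 numbers parted by spaces: the shift along the world's x, y, z normalised to -1 to 1, where 1 is 100 mm, then the turn about the world's z normalised to -1 to 1, where 1 is 180 degrees. A call has 1 to 10 rows; each row shifts and turns the commanded pose from where the row before left it; what a row does not reach is not made up. A row lasts 1/12 s, in which the tool goes at most 41.7 mm and 7.16 degrees, less where a joint would pass 70% of its speed; a pose out of reach is approached as far as the arm can. A call with a number of a shift or a turn outside -1 to 1 is refused whole. A call with a gripper value outside its range is refused whole. "gripper" is the closure, from 0 (fully open) to 1 (shut), set as the call begins (left out, the last holds). The fingers move at their own pace and stop on an object; the grip force is fixed at half the most. Time passes only in rows, so rows that do not move let the fingers close. It gives the time, the measured TCP pose, the force, the opening and the grip force at its end, in the units of the state.
- env.state(): the state, without advancing time (a new reading comes with each control period).
- env.read_camera(name): name is "side" or "top" or "wrist"; returns (picture, depth): 480x640x3 uint8, red, green, blue; 480x640 float32, mm along the optical axis (not along the pixel's ray), 0 where there is no reading.
- env.camera_params(name): a dict with "mtx" (3x3 intrinsics, pixels), "camera_from_world" (4x4, takes a point from world to camera coordinates); the wrist camera has in their place "mount" (4x4, takes a point from camera to tool coordinates, whose origin is the TCP and whose axes are the flange's). Camera axes: x right, y down, z forward; pixel columns grow to the right and rows downward; lengths in mm; the calibration is good to about 2 mm. A picture is of the moment at which its call begins: read the wrist's pose just before it. camera_params takes no time and is no camera call.
- env.job_done(): hands the job in; it is judged then, once.
The state is a dict: "t": time; "joints": joint angles; "qvel": joint speeds; "tau": joint torques, N m; "eef_pos": TCP position; "tcp_rot": TCP orientation; "ft_force": force on the tool from outside, world axes, zero at the start; "moment": the same for the moment, N m; "opening": opening from 0.0 (shut) to 1.0 (fully open); "grip_force": force on a finger pad.
Only numpy, scipy, OpenCV 4.12 (cv2) and the standard library are available. Lean on these libraries where they do the work, as an engineer would, in place of code of your own. Each camera call takes 0.05 s, during which the arm holds its last target. There are 200 camera calls.

## Task

A card is waiting in the laminator: first press the red lever down until it catches and stays down by itself when you let go. Then turn the black dial clockwise past its first two clicks to the third (three orange dots) and keep it there against its spring: the dial springs back if let go, so finish still holding it at the third click, with the lever still down and the other things on the desk left where they are.

Things in the scene. Friction and masses are not known exactly. Their poses are not given: they have to be found in the camera images.
- laminator: white desktop card laminator, fixed: 130 mm deep (x), 300 mm wide (y), flat deck 72 mm above the desk; a grey feed shelf, up to 42 mm high, sticks out 56 mm at its front. Origin: centre of the housing's underside, at desk level. x axis to its back (away from the feed shelf), y to its left, where the red lever is; the dial is at its right. Turned by up to 0.3 rad.
- lever_press (a point): centre of the upper face of the red ribbed press pad (34 mm long, 38 mm wide) at the lever's free end, 80 mm in front of its hinge. The hinge lies 42 mm behind, 100 mm left of the laminator's origin, 86 mm up, parallel to its y. Up: point 129 mm above the desk, pad rising 0.5 rad to the front. Down: pad level, point 91 mm above the desk, 38 mm in front, 100 mm left of the laminator's origin.
- lever (a joint): angle of the red lever, rad: 0 = up (its start, a spring holds it there), 0.5 = fully down on its stop. Pressing the pad takes about 1 N at first and up to about 6 N near 0.22, then less; beyond about 0.42 the catch draws it down to 0.5 and holds it when let go (about 2 N at the pad would lift it out). Short of that it springs back up.
- dial_top (a point): top centre of the dial's black grip bar, on its upright axis, 115 mm above the desk, 95 mm right of the laminator's origin. Bar 54 mm long, 14 mm thick, 30 mm high (85 to 115 mm above the desk) on a round grey skirt 66 mm across. x axis: along the bar to the end with the white line; z up. At rest that end points 0.6 rad anticlockwise (from above) of the laminator's x axis.
- dial (a joint): angle of the dial, rad, clockwise seen from above: 0 = rest (its start), clicks at 0.4 (one white dot), 0.8 (two yellow dots), 1.2 (three orange dots, 0.6 rad clockwise of the laminator's x axis); hard stop at 1.23, just past the third click. Turning it takes up to 0.17 N m; held at the third click it pulls back with about 0.09. Let go, it always springs back to 0.
- ink_bottle: square dark blue ink bottle with black cap, 50x50x60 mm, back of the desk; a bystander, origin at the centre of its underside
- tumbler_a: clear cut-glass tumbler, 82 mm across, 94 mm tall, back of the desk; a bystander, origin at the centre of its underside
- pocket_book: closed black book, 142x208x30 mm, left of the laminator; a bystander, origin at the centre of its underside
- magnifier: magnifying glass with brass ring and dark handle, 81x174x16 mm, lying at the left; a bystander, origin at the centre of its underside
- eraser: blue and white eraser, 20x44x12 mm, right of the laminator; a bystander, origin at the centre of its underside

How it is judged:
By the outcome, as a careful person would: the job done as asked, in the order asked, and still so for the second after the job is handed in, while the arm keeps its last pose, push and grip.
It also fails if it takes over 48 s, if anything falls off the work surface, if the arm or the gripper's body presses on something with over 40 N, if the wrist force passes 120 N, or if a joint passes its speed limit or range.

## Working session

There is one attempt and no reset: what is moved stays moved. The work goes in short steps, Python scripts to look and compute and a tool call to move; the robot and the scene stay as the last step left them, time stands still between calls to the robot, and variables do not carry over. Pictures are saved under pics/ and viewed, at most 10 in all, crops included, and the job is handed in when it is done.

Besides the shell and the picture viewer there is one more tool, called after "Request:" in YAML: its name, and indented under it one key for each argument. drive_tool: Moves the arm, as the interface text tells. Its arguments: {"type":"object","properties":{"deltas":{"type":"string"},"gripper":{"type":"number"}},"required":["deltas"]}

```bash
mkdir -p pics; ls; python3 - <<'E'
from cell import env
import cv2,numpy as np
s=env.state();print(s)
for n in("top","side"):
    p,d=env.read_camera(n);np.savez(f"{n}.npz",p=p,d=d);cv2.imwrite(f"pics/{n}.png",p[:,:,::-1]);c=env.camera_params(n);print(n,c)
print(env.camera_params("wrist"))
E
```

```text
pics
{'t': 0.0, 'joints': array([-1.42657942e+00,  4.91592099e-01,  1.55945703e+00, -5.94809853e-05,
        1.09166597e+00, -1.05599889e-01]), 'qvel': array([ 0.00030888,  0.00044443,  0.00012373, -0.00040627, -0.00176643,
       -0.00083232]), 'tau': array([-1.16976782e-03, -6.12642503e+01, -2.58178461e+01,  6.91433530e-02,
        4.82101820e-02, -8.43375119e-05]), 'eef_pos': array([ 154.49363937, -605.37686239,  231.03890417]), 'tcp_rot': array([-3.14047090e+00, -6.58517181e-05,  2.49844210e-01]), 'ft_force': array([-0.64021743,  0.40771549,  0.6877811 ]), 'moment': array([-0.02584072,  0.00357501, -0.03497361]), 'grip_force': 0.0, 'opening': 1.0036172496215943}
top {'mtx': array([[487.59931463,   0.        , 326.36469818],
       [  0.        , 487.59931463, 234.42827224],
       [  0.        ,   0.        ,   1.        ]]), 'camera_from_world': array([[ 6.76738252e-03, -9.99778649e-01,  1.99212312e-02,
         6.95593877e+01],
       [-9.88887967e-01, -9.64961701e-03, -1.48349160e-01,
         5.43734721e+02],
       [ 1.48508555e-01, -1.86959303e-02, -9.88734379e-01,
        
[... 449 characters left out ...]
20581716e+02],
       [ 3.49050934e-01, -6.55808498e-01, -6.69386778e-01,
         9.65135612e+02],
       [ 0.00000000e+00,  0.00000000e+00,  0.00000000e+00,
         1.00000000e+00]])}
{'mtx': array([[348.57690407,   0.        , 317.62040056],
       [  0.        , 348.57690407, 239.97117955],
       [  0.        ,   0.        ,   1.        ]]), 'mount': array([[ 2.78170806e-04, -9.54639309e-01, -2.97764524e-01,
         8.40160131e+01],
       [ 9.99999950e-01,  2.20197274e-04,  2.28240149e-04,
         9.41414079e-01],
       [-1.52320082e-04, -2.97764572e-01,  9.54639323e-01,
        -1.53440826e+02],
       [ 0.00000000e+00,  0.00000000e+00,  0.00000000e+00,
         1.00000000e+00]])}
```

View pics/top.png

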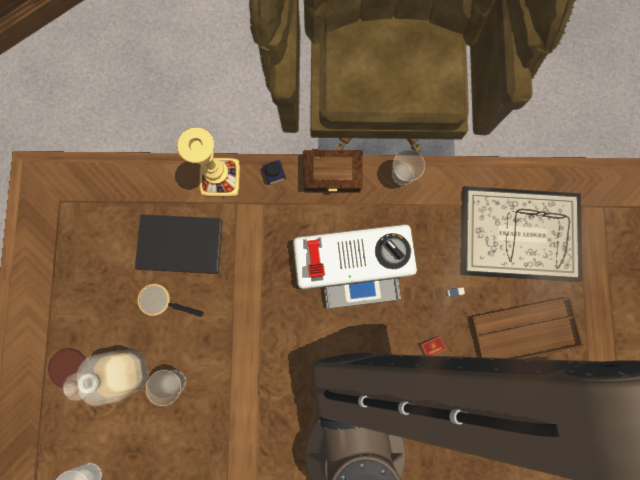

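View pics/side.png

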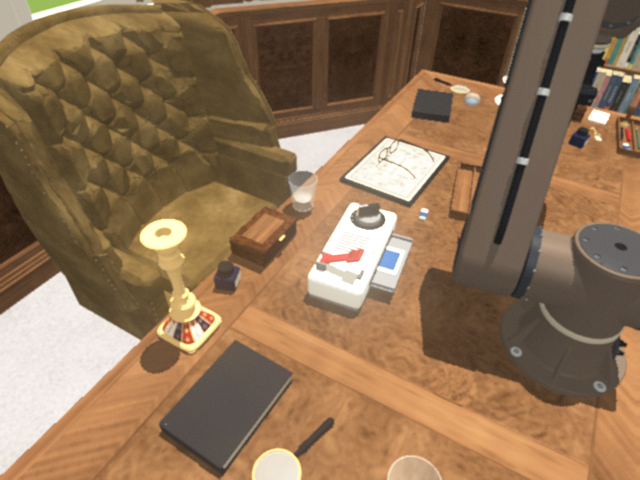

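The top view shows the laminator around (355,257), with the red pad at (317,268) and the dial at (394,250). The front faces the robot and the yaw is slightly positive. The surroundings are clear.

```bash
cat > h.py <<'E'
import numpy as np,cv2
def cast(px,c,z,T=None):
    """pixels (N,2) -> world points on plane z; c = camera params"""
    Wc=np.linalg.inv(c["camera_from_world"]) if T is None else T
    px=np.atleast_2d(px).astype(float)
    r=np.c_[px,np.ones(len(px))]@np.linalg.inv(c["mtx"]).T@Wc[:3,:3].T
    o=Wc[:3,3]
    return o+r*((z-o[2])/r[:,2])[:,None]
def cloud(d,c,T=None):
    Wc=np.linalg.inv(c["camera_from_world"]) if T is None else T
    v,u=np.mgrid[:480,:640]
    P=np.stack([u,v,np.ones_like(u)],-1).astype(float)@np.linalg.inv(c["mtx"]).T*d[...,None]
    return P@Wc[:3,:3].T+Wc[:3,3]
E
python3 - <<'E'
from cell import env
from h import *
for n in("top","side"):
    f=np.load(n+".npz");p,d=f["p"],f["d"];c=env.camera_params(n);W=cloud(d,c)
    h=cv2.cvtColor(p,cv2.COLOR_RGB2HSV).astype(int);roi=(W[...,0]>250)&(W[...,0]<650)&(abs(W[...,1])<230)&(d>0)
    deck=roi&(W[...,2]>64)&(W[...,2]<80)
    m=cv2.morphologyEx(deck.astype(np.uint8),cv2.MORPH_OPEN,np.ones((3,3)))
    k,l,st,_=cv2.connectedComponentsWithStats(m);i=1+np.argmax(st[1:,4]);P=W[l==i]
    r=cv2.minAreaRect(P[:,:2].astype(np.float32));print(n,"deck",r,np.median(P[:,2]))
    red=roi&((h[...,0]<8)|(h[...,0]>172))&(h[...,1]>150)&(h[...,2]>90)&(W[...,2]>60)
    R=W[red];print("red",red.sum(),R.min(0),R.max(0)); 
    top=R[R[:,2]>112];print("red high",len(top),top.mean(0),cv2.minAreaRect(top[:,:2].astype(np.float32)))
    b=roi&(h[...,2]<60)&(W[...,2]>105)&(W[...,2]<125)
    B=W[b];print("bar",len(B),B.mean(0),cv2.minAreaRect(B[:,:2].astype(np.float32)))
E
```

```text
top deck ((486.56719970703125, 3.3261871337890625), (127.62379455566406, 297.1026611328125), 7.362520217895508) 72.76266653823973
red 405 [429.94195654  83.10718337  88.60371512] [521.32837015 122.50722455 141.74983039]
red high 248 [451.42883943 100.85181678 127.42950798] ((456.0914611816406, 99.77416229248047), (51.859352111816406, 33.11212158203125), 0.905990719795227)
bar 79 [493.08240069 -90.79763427 114.0752739 ] ((498.3009338378906, -88.34771728515625), (50.925209045410156, 11.220027923583984), 42.00601577758789)
side deck ((484.2221984863281, 5.975250244140625), (127.74595642089844, 299.23858642578125), 7.134749889373779) 72.99165460861491
red 1 [493.72032573 115.44188372 102.34318232] [493.72032573 115.44188372 102.34318232]
red high 0 [nan nan nan] ((0.0, 0.0), (0.0, 0.0), 0.0)
bar 0 [nan nan nan] ((0.0, 0.0), (0.0, 0.0), 0.0)<stdin>:12: RuntimeWarning: Mean of empty slice.
  ret = um.true_divide(
<stdin>:14: RuntimeWarning: Mean of empty slice.
```

Request:
drive_tool:
  deltas: "0.29 0.3 0 0;0.29 0.3 0 0;0.29 0.3 0 0;0.29 0.3 0 0;0.29 0.3 0 0;0.29 0.3 0 0;0.29 0.3 0 0;0.29 0.3 0 0;0.29 0.3 0 0;0.29 0.3 0 0"
  gripper: 1

```text
t: 0.93
eef_pos: [445.1, -304.2, 231.6]
tcp_rot: [-3.142, 0.0, 0.25]
ft_force: [-0.2, -0.6, -0.5]
opening: 0.351
grip_force: 0.0
```

Request:
drive_tool:
  deltas: "0 0.4 -0.05 -0.004;0 0.4 -0.05 -0.004;0 0.4 -0.05 -0.004;0 0.4 -0.05 -0.004;0 0.4 -0.05 -0.004;0 0.4 -0.05 -0.004;0 0.4 -0.05 -0.004;0 0.4 -0.05 -0.004;0 0.4 -0.05 -0.004;0 0.4 -0.05 -0.003"

```text
t: 1.77
eef_pos: [443.6, 95.9, 181.4]
tcp_rot: [3.142, 0.0, 0.126]
ft_force: [0.8, -0.9, 1.0]
opening: 0.007
grip_force: 0.0
```

Request:
drive_tool:
  deltas: "0 0 0 0;0 0 0 0"

```text
t: 1.93
eef_pos: [443.6, 95.8, 181.3]
tcp_rot: [3.142, 0.001, 0.132]
ft_force: [1.1, -0.7, 0.6]
opening: 0.003
grip_force: 0.0
```

Request:
drive_tool:
  deltas: "-0.02 0.01 -0.1 0;-0.02 0.01 -0.1 0;-0.02 0.01 -0.1 0;0 0 -0.05 0;0 0 -0.05 0;0 0 -0.05 0;0 0 -0.05 0;0 0 -0.05 0"

```text
t: 2.6
eef_pos: [438.2, 96.6, 126.6]
tcp_rot: [3.141, 0.0, 0.127]
ft_force: [-1.0, -0.4, 3.5]
opening: 0.005
grip_force: 1.3
```

Request:
drive_tool:
  deltas: "0 0 -0.04 0;0 0 -0.04 0;0 0 -0.03 0;0 0 -0.03 0;0 0 0 0"

```text
t: 3.02
eef_pos: [438.1, 97.0, 112.1]
tcp_rot: [3.142, 0.0, 0.127]
ft_force: [-0.2, 0.1, 0.0]
opening: 0.005
grip_force: 0.0
```

Request:
drive_tool:
  deltas: "0 0 -0.02 0;0 0 -0.02 0;0 0 -0.01 0;0 0 0 0"

```text
t: 3.35
eef_pos: [438.3, 97.0, 107.8]
tcp_rot: [3.141, -0.0, 0.127]
ft_force: [-1.4, 0.2, 7.2]
opening: 0.008
grip_force: 3.7
```

Request:
drive_tool:
  deltas: "0 0 0.1 0;0 0 0.2 0;0 0 0.3 0;0 0 0.25 0"

```text
t: 3.68
eef_pos: [438.0, 97.0, 193.9]
tcp_rot: [3.142, 0.0, 0.127]
ft_force: [0.2, -0.1, -1.1]
opening: 0.004
grip_force: 0.0
```

Request:
drive_tool:
  deltas: "0.074 -0.233 0 0.024;0.074 -0.233 0 0.024;0.074 -0.233 0 0.024;0.074 -0.233 0 0.024;0.074 -0.233 0 0.024;0.074 -0.233 0 0.024;0.074 -0.233 0 0.024;0.074 -0.233 0 0.024;0 0 0 0;0 0 0 0"
  gripper: 0

```text
t: 4.52
eef_pos: [497.3, -90.2, 192.4]
tcp_rot: [-3.141, 0.0, 0.728]
ft_force: [0.3, 0.3, -0.6]
opening: 0.649
grip_force: 0.0
```

```bash
python3 - <<'E'
from cell import env
from h import *
from scipy.spatial.transform import Rotation as Ro
s=env.state();p,d=env.read_camera("wrist");c=env.camera_params("wrist")
T=np.eye(4);T[:3,:3]=Ro.from_euler("xyz",s["tcp_rot"]).as_matrix();T[:3,3]=s["eef_pos"];T=T@c["mount"]
print(s["eef_pos"],s["tcp_rot"],s["joints"])
cv2.imwrite("pics/w1.png",p[:,:,::-1]);np.savez("w1.npz",p=p,d=d,T=T)
W=cloud(d,c,T);h=cv2.cvtColor(p,cv2.COLOR_RGB2HSV)
b=(d>0)&(h[...,2]<90)&(abs(W[...,2]-115)<6)&(np.hypot(W[...,0]-497,W[...,1]+90)<45)
B=W[b];print(len(B),B.mean(0) if len(B) else 0);print(cv2.minAreaRect(B[:,:2].astype(np.float32)) if len(B) else 0)
p,d=env.read_camera("top");cv2.imwrite("pics/t2.png",cv2.resize(p[200:320,270:450,::-1],None,fx=4,fy=4))
E
```

```text
[497.287138   -90.16013933 192.38339882] [-3.14137022e+00  1.28689635e-04  7.27704655e-01] [-3.10122427e-01  3.71469433e-01  1.89407132e+00  2.83504965e-06
  8.76308872e-01  5.32967444e-01]
1190 [498.39835409 -90.40008967 114.82956859]
((498.4180908203125, -90.38941955566406), (52.31050491333008, 13.983745574951172), 41.82930374145508)
```

View pics/w1.png

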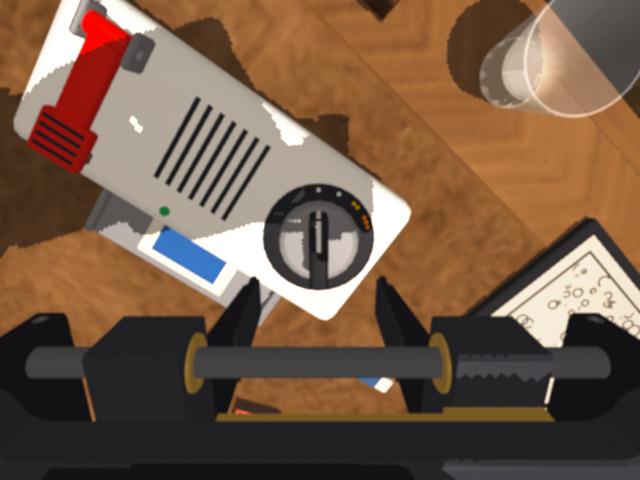

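View pics/t2.png

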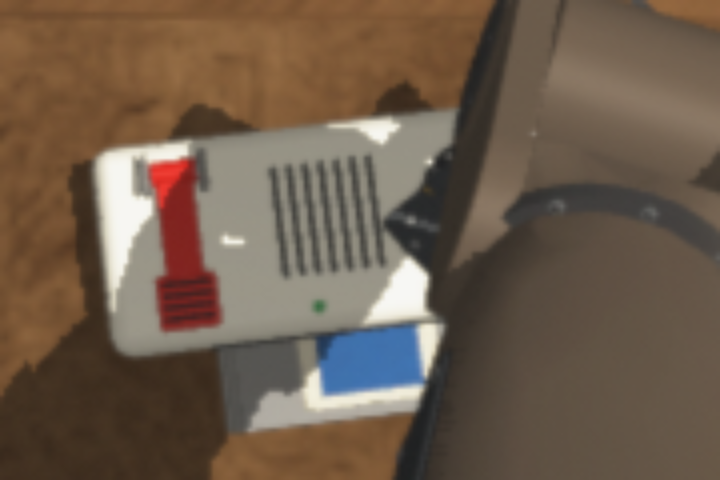

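The wrist view shows the lever down (pad at (60,138)) and the dial bar at (318,248), lined up with the tool. Now I'll go down and grip.

Request:
drive_tool:
  deltas: "0.01 0 -0.15 0;0 0 -0.15 0;0 0 -0.15 0;0 0 -0.15 0;0 0 -0.12 0;0 0 -0.07 0;0 0 -0.03 0;0 0 0 0"

```text
t: 5.28
eef_pos: [498.2, -88.9, 110.4]
tcp_rot: [-3.141, 0.0, 0.731]
ft_force: [0.2, 1.0, -0.8]
opening: 1.0
grip_force: 0.0
```

Request:
drive_tool:
  deltas: "0 0 0 0;0 0 0 0;0 0 0 0;0 0 0 0;0 0 0 0;0 0 0 0;0 0 0 0;0 0 0 0;0 0 0 0;0 0 0 0"
  gripper: 1

```text
t: 6.12
eef_pos: [498.3, -89.4, 110.6]
tcp_rot: [3.142, 0.0, 0.73]
ft_force: [-0.3, 0.5, -1.0]
opening: 0.358
grip_force: 0.0
```

Request:
drive_tool:
  deltas: "0 0 0 0;0 0 0 0;0 0 0 0;0 0 0 0"

```text
t: 6.45
eef_pos: [498.5, -89.6, 110.7]
tcp_rot: [3.141, -0.0, 0.73]
ft_force: [0.9, -2.2, -1.0]
opening: 0.146
grip_force: 30.0
```

Request:
drive_tool:
  deltas: "0 0 0 -0.02;0 0 0 -0.02;0 0 0 -0.02;0 0 0 -0.02;0 0 0 -0.02;0 0 0 -0.02;0 0 0 -0.02;0 0 0 -0.02;0 0 0 -0.02;0 0 0 0"

```text
t: 7.28
eef_pos: [498.7, -90.0, 110.7]
tcp_rot: [3.14, -0.001, 0.161]
ft_force: [0.2, -5.1, -1.9]
opening: 0.143
grip_force: 30.0
```

Request:
drive_tool:
  deltas: "0 0 0 -0.02;0 0 0 -0.02;0 0 0 -0.02;0 0 0 -0.02;0 0 0 -0.02;0 0 0 -0.02;0 0 0 -0.02;0 0 0 -0.02;0 0 0 -0.02;0 0 0 0"

```text
t: 8.12
eef_pos: [498.7, -90.5, 110.7]
tcp_rot: [3.14, -0.001, -0.404]
ft_force: [-0.5, -10.1, -3.1]
opening: 0.144
grip_force: 30.0
```

Request:
drive_tool:
  deltas: "0 0 0 -0.01;0 0 0 -0.008;0 0 0 0;0 0 0 0"

```text
t: 8.45
eef_pos: [498.6, -90.6, 110.7]
tcp_rot: [3.14, -0.001, -0.457]
ft_force: [-0.6, -11.3, -1.8]
opening: 0.148
grip_force: 30.0
```

```bash
python3 - <<'E'
from cell import env
from h import *
from scipy.spatial.transform import Rotation as Ro
s=env.state();p,d=env.read_camera("wrist");c=env.camera_params("wrist")
T=np.eye(4);T[:3,:3]=Ro.from_euler("xyz",s["tcp_rot"]).as_matrix();T[:3,3]=s["eef_pos"];T=T@c["mount"]
print(s)
cv2.imwrite("pics/w2.png",p[:,:,::-1])
W=cloud(d,c,T);h=cv2.cvtColor(p,cv2.COLOR_RGB2HSV)
b=(d>0)&(h[...,2]<90)&(abs(W[...,2]-115)<4)&(np.hypot(W[...,0]-498,W[...,1]+90)<32)
B=W[b];print(len(B),B.mean(0) if len(B) else 0);print(cv2.minAreaRect(B[:,:2].astype(np.float32)) if len(B) else 0)
E
```

```text
{'t': 8.45, 'joints': array([-0.30938391,  0.494816  ,  1.97066014, -0.00224992,  0.67485658,
        1.72001574]), 'qvel': array([-1.02876599e-03, -1.27039654e-03,  3.31502144e-04,  3.86684442e-03,
        4.15743640e-05, -5.14520460e-03]), 'tau': array([  5.14233112, -53.3983469 , -15.66631436,   1.65028419,
         0.65890426,   0.10727541]), 'eef_pos': array([498.64282662, -90.5816742 , 110.69714514]), 'tcp_rot': array([ 3.14038750e+00, -1.45401664e-03, -4.56846608e-01]), 'ft_force': array([ -0.57786281, -11.3041909 ,  -1.8324328 ]), 'moment': array([-1.78472145,  0.07256543,  0.00999   ]), 'grip_force': 29.99484121799469, 'opening': 0.14829262783076141}
2354 [503.23356403 -94.01031502 114.92250498]
((503.6345520019531, -91.76219177246094), (28.143701553344727, 45.17063903808594), 49.51885986328125)
```

View pics/w2.png

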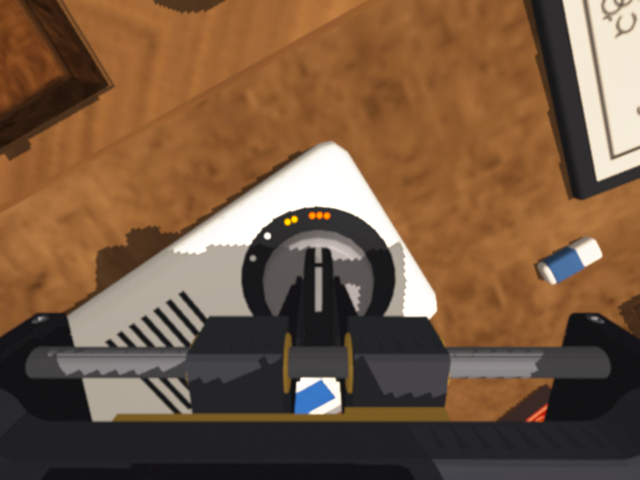

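The bar's white line (319,285) points at the three orange dots (319,215). I'll turn slightly further to settle in the click and ease the side force.

Request:
drive_tool:
  deltas: "0 -0.01 0 -0.004;0 0 0 -0.002;0 0 0 0;0 0 0 0;0 0 0 0"

```text
t: 8.92
eef_pos: [498.6, -90.7, 110.7]
tcp_rot: [3.141, -0.001, -0.475]
ft_force: [1.2, -5.1, -2.8]
opening: 0.144
grip_force: 30.0
```

```bash
python3 - <<'E'
from cell import env
from h import *
from scipy.spatial.transform import Rotation as Ro
s=env.state();p,d=env.read_camera("wrist");c=env.camera_params("wrist")
T=np.eye(4);T[:3,:3]=Ro.from_euler("xyz",s["tcp_rot"]).as_matrix();T[:3,3]=s["eef_pos"];T=T@c["mount"]
print(s["tcp_rot"],s["moment"],s["ft_force"])
h=cv2.cvtColor(p,cv2.COLOR_RGB2HSV)
v,u=np.mgrid[:480,:640]
# white line on bar and its direction; orange dots direction about the dial axis
g=p.min(2)
m=(abs(u-319)<7)&(v>255)&(v<312)&(g>110)
L=cast(np.c_[u[m],v[m]],c,115,T)[:,:2]
vx,vy,x0,y0=cv2.fitLine(L.astype(np.float32),cv2.DIST_HUBER,0,.01,.01).ravel();print("line",m.sum(),np.arctan(vy/vx),x0,y0)
o=(h[...,0]>3)&(h[...,0]<18)&(h[...,1]>200)&(h[...,2]>180)&(v>195)&(v<235)&(u>240)&(u<400)
O=cast(np.c_[u[o],v[o]],c,73,T)[:,:2].mean(0);print("orange",o.sum(),O,np.arctan2(*(O-[498.3,-90.3])[::-1]))
p,d=env.read_camera("top");cv2.imwrite("pics/t3.png",p[:,:,::-1])
E
```

```text
[ 3.14129492e+00 -7.75650916e-04 -4.75481226e-01] [-0.84881228 -0.39382707  0.11372843] [ 1.15959208 -5.074476   -2.80006068]
line 295 -0.48323575 513.6117 -99.694046
orange 85 [ 533.56063793 -109.97103471] -0.5088693015113892
```

View pics/t3.png

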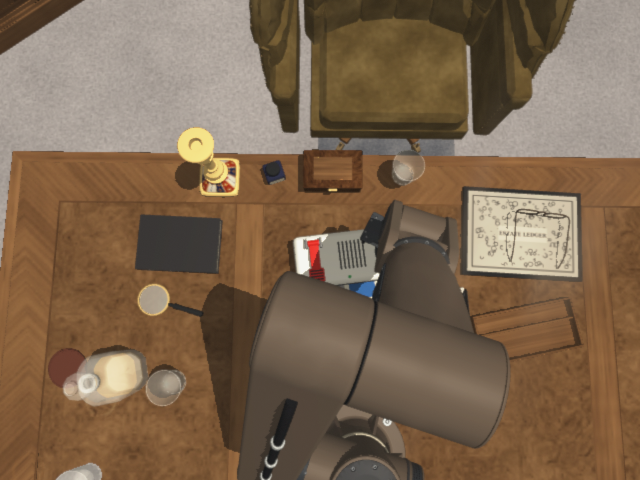

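The wrist moment about z is now 0.11 N m, which fits the third click's pull-back. The line sits at -0.48 rad on the orange dots. The top view shows the lever down at (315,258) and the bystanders where they were.

```bash
python3 -c "
from cell import env
print(env.job_done())"
```

```text
the job is handed in; nothing more can be done
None
```

The red lever is latched down, the gripper is still holding the dial at its third click (three orange dots), and the job was handed in at about 9 s with no verdict returned.

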